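# Start a quick-thread wing knob and clamp the plate

## Robot

A 7-joint arm with a two-finger parallel gripper is mounted at the origin on the work surface. World frame = base frame: x ahead of the robot, y to its left, z up, the work surface at z = 0. Lengths are in m, angles in rad, forces in N, time in s.
With the tool pointing down it reaches from about 0.425 to 0.875 m from the base axis. Payload 4.7 kg.
Tool frame: the origin (TCP) lies midway between the tips of the shut fingers; the grasp point (between the pads) lies 19 mm behind it (manip.grip_depth is the distance from the TCP to the grasp point, in m); z points along the fingers, x is the direction in which the jaws open and shut, and the axes are right-handed (so a half turn about z gives the same grasp; the last joint's range is limited). The gripper opens to 85 mm and grips with 20 to 120 N. Pads are 22 mm wide; open, the fingers measure 114 mm over their backs; the gripper's body (76 mm by 85 mm) begins 54 mm behind the grasp point. The pads swing forward as they close: fully open they stand 13 mm farther back than shut.
Start: joints at [-1.139, 0.321, -0.07, 1.45, 0.023, 1.371, -0.057], TCP at [0.264, 0.594, 0.231] pointing down, gripper open.
Joint ranges: [-2.86, 2.86], [-0.3, 2.09], [-1.38, 1.24], [0.06, 2.45], [-1.56, 4.7], [0.09, 2.05], [-2.69, 2.69]. Speed limits (rad/s): [2.57, 2.57, 3.14, 3.14, 3.14, 3.14, 3.14].

## Interface

Orientations are given as a rotation vector (axis times angle).
In Python, from plant import manip, snapshot, close_job gives the robot as it stands. The module is installed in compiled form; this text tells all that it offers.
- The arm moves only by the tool servo_tool, never from a script. Its arguments are lists of equal length, an entry for each row: "travel": the shift along the tool's x, y, z in units of 3 cm (1.0 is 3 cm), a list of three; "spin": the turn about the tool's z in units of 4 degrees (1.0 is 4 degrees); "jaw": the gripper command: -1 is shut, 1 is fully open, values between are in proportion. In form: {"travel": [[tx, ty, tz], ...], "spin": [spin, ...], "jaw": [jaw, ...]}. A call has 1 to 5 rows; each row shifts and turns the commanded pose from where the row before left it, along the tool's axes as they then stand; what a row does not reach is not made up. A row lasts 1/12 s, in which the tool goes at most 41.7 mm and 7.16 degrees, less where a joint would pass 70% of its speed; a pose out of reach is approached as far as the arm can. A call with a number of a shift or a turn outside -1 to 1 is refused whole. A call with a gripper value outside its range is refused whole. The fingers move at their own pace and stop on an object; the grip force is fixed at half the most. Time passes only in rows, so rows that do not move let the fingers close. It gives the time, the measured TCP pose, the force and the opening at its end, in the units of the state.
- manip.get_obs(): the state, without advancing time (a new reading comes with each control period).
- snapshot(name): name is "side" or "top"; returns a dict with "color" (420x560x3 uint8, red, green, blue), "z_map" (420x560 float32, m along the optical axis (not along the pixel's ray), 0 where there is no reading), "mtx" (3x3 intrinsics, pixels), "cam_to_world" (4x4, takes a point from camera to world coordinates). Camera axes: x right, y down, z forward; pixel columns grow to the right and rows downward; lengths in m; the calibration is good to about 2 mm. A picture is of the moment at which its call begins.
- close_job(): hands the job in, once; it reports no verdict.
The state is a dict: "time": time; "joint_positions": joint angles; "joint_velocities": joint speeds; "effort": joint torques, N m; "eef_pos": TCP position; "eef_rot": TCP orientation; "contact_force": force on the tool from outside, world axes, zero at the start; "torque": the same for the moment, N m; "opening": finger opening in m.
Only numpy, scipy, OpenCV 4.12 (cv2) and the standard library are available. Lean on these libraries where they do the work, as an engineer would, in place of code of your own. Each camera call takes 0.05 s, during which the arm holds its last target. There are 200 camera calls.

## Task

Set the loose wing knob upright on the stud of the strap clamp with its wing lying across the strap, so that it rests on top of the thread. Turn it gently backwards (anticlockwise from above) until the thread clicks and the knob drops onto the strap, then turn it forwards (clockwise) to start the thread and draw the strap fully down on the plate; stop as soon as the turning stiffens, just snug, and never force the thread. Let go of it there, and leave the other loose things on the bench where they are.

Things in the scene. Friction and masses are not known exactly. Their poses are not given: they have to be found in the camera images.
- knob_grip (a point): Middle of the wing of the loose wing knob, on its axis, 58 mm above its underside. The wing is an upright black bar 66 mm long (this frame's x), 14 mm wide (y), 28 mm high (44 to 72 mm above the underside), on a round steel hub 49 mm across, 44 mm high, with a 56 mm flange at its foot; z up. About 0.24 kg.
- knob: The same knob: origin at the centre of its underside, z up its axis, x along the wing. Its bore is 37 mm wide, 41.5 mm deep, open below, flared to 44 mm at the mouth; in it two lugs, one under each end of the wing, 26 mm above the underside, 3.5 mm high, 3.6 mm wide, ride on the stud's thread. A half turn of the knob changes nothing.
- fixture: The clamp's fixed base, 200 x 130 x 20 mm, bolted down, with a grey slotted strap (150 x 60 x 12 mm) round its stud; origin on the stud's axis at bench level, z up, x along the strap towards the plate. How the thread is turned in the base is not given: with the wing across the strap (along y) the lugs land on top of the thread and the click comes after about 0.45 to 1.55 rad anticlockwise.
- stud_tip (a point): Tapered tip of the steel stud, on its axis, 82.5 mm above the bench; the thread below it is 33 mm across, two-start, lead 16 mm a turn. Each start is 124 degrees long, rises anticlockwise, ends sharply, then a 46 degree gap, then an upright stop: it blocks a knob turned clockwise on top of the thread, or turned about 0.5 rad too far after the click.
- strap_rest (a point): Fixed point on the stud's axis, 45 mm above the bench, at the top of the sprung strap while it is up. The knob's underside is 3 to 7.5 mm above it on top of the thread, drops to it at the click, and is 2.5 mm below it when the strap is down on the plate: about 1.3 to 2.1 rad clockwise from the click; the spring takes 3 to 8 N, then the turning stiffens (0.05 to 0.2 N m, then more).
- disc (a point): Black rubber disc, 56 mm across, 8 mm thick, lying on the bench: a bystander. Point at its centre.
- block (a point): White plastic block 60 x 60 x 16 mm with a scribed circle: a bystander. Point at its centre.
- roundknob (a point): Round black knob without a wing, 44 mm across, 34 mm high: a bystander. Point half-way up.
- spanner_grip (a point): Handle of a spanner lying on the bench: a bystander.
- oiltin_mid (a point): Grey tin 60 mm across and 110 mm high: a bystander. Point half-way up.
- tube_mid (a point): Aluminium tube 34 mm across, 300 mm long, lying on the bench: a bystander. Point at its middle.
- strip_mid (a point): Flat steel strip 160 x 22 x 5 mm: a bystander. Point at its centre.
- bignut_mid (a point): Large steel hexagon nut, about 30 mm across, 13 mm high: a bystander. Point at its centre.
Not all that is in view belongs to the job. Leave any pink look-alike of the knob alone.

How it is judged:
On the way, in this order (a step that is already met when the one before it is completed fails the run):
1. the knob is on the stud, resting on top of the thread, not yet dropped (horizontal distance between knob and strap_rest below 0.006 m and z of knob in the frame of strap_rest between 0.002 and 0.009 m and angle between knob's own z axis and vertical below 0.2 rad and contact force between knob and fixture above 0.5 N), for 0.3 s.
2. the thread has clicked: the knob has dropped onto the strap (horizontal distance between knob and strap_rest below 0.005 m and z of knob in the frame of strap_rest below 0.001 m and angle between knob's own z axis and vertical below 0.15 rad), for 0.1 s.
At the end, for the whole second after the job is handed in: The knob is on the stud, upright within 0.12 rad and within 5 mm of its axis, let go and at rest, and holds the strap down by its thread: its underside at least 1.7 mm below strap_rest (fully down is 2.5 mm) (horizontal distance between knob and strap_rest below 0.005 m and z of knob in the frame of strap_rest below -0.0017 m and angle between knob's own z axis and vertical below 0.12 rad and linear speed of knob below 0.02 m/s); the robot touches nothing.
It fails at once if the thread or clamp is forced: more than 80 N between the knob and the clamp (contact force between knob and fixture above 80 N).
It fails at once if a bystander is moved by more than 30 mm (distance of any of disc, block, roundknob, spanner_grip, oiltin_mid, tube_mid, strip_mid, bignut_mid from where it was at the start of the episode above 0.03 m).
It also fails if it takes over 72 s, if anything falls off the work surface, if the arm or the gripper's body presses on something with over 40 N, if the wrist force passes 120 N, or if a joint passes its speed limit or range.

## Working session

There is one attempt and no reset: what is moved stays moved. The work goes in short steps, Python scripts to look and compute and a tool call to move; the robot and the scene stay as the last step left them, time stands still between calls to the robot, and variables do not carry over. Pictures are saved under pics/ and viewed, on a budget of 10 in all, crops included, one or two more only if the job needs it, and the job is handed in when it is done.

Besides the shell and the picture viewer there is one more tool, called after "Request:" as name([rows], argument=value, ...), one row to a line, values as JSON. servo_tool: Moves the arm, as the interface text tells. Shifts and turns lie within -1 to 1; 1 stands for 3 cm of shift or 4 degrees of turn. Its arguments: {"type":"object","properties":{"travel":{"type":"array"},"spin":{"type":"array"},"jaw":{"type":"array"}},"required":["travel","spin","jaw"]}

```bash
mkdir -p pics
cat > h.py <<'E'
import numpy as np, cv2
from plant import manip, snapshot, close_job
def snap(n, f=None):
    s=snapshot(n)
    if f: cv2.imwrite('pics/'+f, s['color'][:,:,::-1])
    return s
def pts(s):
    z=s['z_map']; v,u=np.mgrid[:z.shape[0],:z.shape[1]]; K=s['mtx']
    c=np.stack([(u-K[0,2])/K[0,0]*z,(v-K[1,2])/K[1,1]*z,z],-1)
    T=s['cam_to_world']; return c@T[:3,:3].T+T[:3,3]
E
python3 - <<'E'
from h import *
a=snap('top');b=snap('side')
np.savez('a.npz',**a);np.savez('b.npz',**b)
for s,n in((a,'top'),(b,'side')):
    cv2.imwrite(f'pics/{n}0.png',s['color'][:,:,::-1]);print(s['mtx'],s['cam_to_world'])
o=manip.get_obs();print(o)
E
```

```text
[[405.31996522   0.         282.6689509 ]
 [  0.         405.31996522 210.683076  ]
 [  0.           0.           1.        ]] [[-5.04896275e-03 -9.91221781e-01  1.32113164e-01  4.15791086e-01]
 [-9.99407755e-01  5.04703787e-04 -3.44076171e-02  3.45409191e-03]
 [ 3.40389015e-02 -1.32208643e-01 -9.90637284e-01  1.11664147e+00]
 [ 0.00000000e+00  0.00000000e+00  0.00000000e+00  1.00000000e+00]]
[[412.52071823   0.         277.48054721]
 [  0.         412.52071823 214.59120695]
 [  0.           0.           1.        ]] [[ 0.94706153 -0.22844995  0.2255772   0.3261327 ]
 [-0.32092234 -0.69359925  0.64492553 -0.65090711]
 [ 0.00912697 -0.68317692 -0.73019586  0.77857269]
 [ 0.          0.          0.          1.        ]]
{'time': 0.1, 'joint_positions': array([-1.13890235,  0.32177078, -0.07008574,  1.45155347,  0.02257461,
        1.37082276, -0.0569188 ]), 'joint_velocities': array([-3.41927756e-04, -1.53353923e-03, -3.84784134e-04, -2.80267752e-03,
        9.93359617e-05, -6.55692994e-04,  1.61590607e-03]), 'effort': array([ 1.93313986e-04, -4.94878292e+01, -3.83919692e-01, -3.15210164e+01,
        1.31217219e-02,  7.51453161e-03,  1.28570716e-05]), 'eef_pos': array([0.26357061, 0.59362692, 0.23031842]), 'eef_rot': array([ 2.63297181e+00,  1.71191276e+00, -2.26617069e-03]), 'contact_force': array([-0.82468987,  0.14436153, -0.80556554]), 'torque': array([-0.01407022, -0.00574829,  0.02037892]), 'opening': 0.08535594145946156}
```

View pics/top0.png

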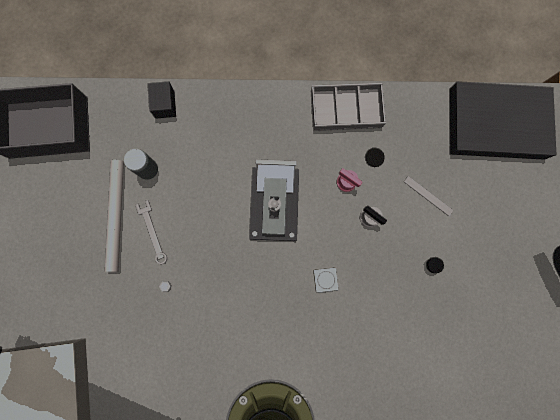

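View pics/side0.png

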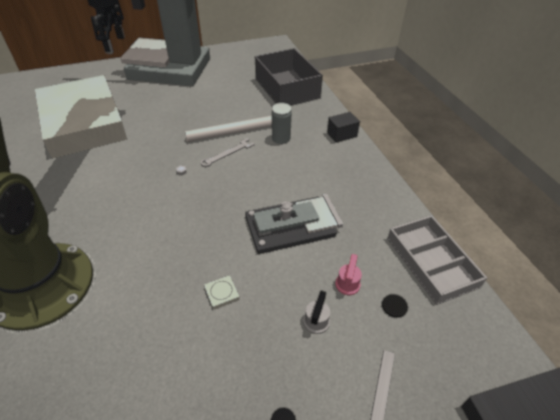

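The top view shows the loose knob at (373,216) with its pink look-alike beside it at (348,180), and the stud at (274,204). The side view shows the knob upright at (318,312) and the stud at (287,210).

```bash
cat >> h.py <<'E'
def wing(P,c,zlo=.055,zhi=.09,r=.05):
    """centre, yaw of the top-of-wing points near c"""
    m=(np.hypot(P[...,0]-c[0],P[...,1]-c[1])<r)&(P[...,2]>zlo)&(P[...,2]<zhi)
    q=P[m]; rc=cv2.minAreaRect(q[:,:2].astype(np.float32)*1000)
    C=np.cov(q[:,:2].T); w,v=np.linalg.eigh(C); d=v[:,1]
    return len(q), np.array(rc[0]), rc[1:], np.degrees(np.arctan2(d[1],d[0]))%180, np.percentile(q[:,2],[5,50,95])
E
python3 - <<'E'
from h import *
a=dict(np.load('a.npz'));b=dict(np.load('b.npz'))
for s,k,st in((a,(373,216),(274,204)),(b,(318,310),(287,210))):
    P=pts(s); hsv=cv2.cvtColor(s['color'],cv2.COLOR_RGB2HSV)
    p=P[k[1],k[0]];print('knob',p)
    print(wing(P,p[:2])); print(wing(P,p[:2],.064,.08))
    # stud: highest points
    p=P[st[1],st[0]]; print('stud',p)
    m=(np.hypot(P[...,0]-p[0],P[...,1]-p[1])<.04)&(P[...,2]>.055)&(P[...,2]<.1)
    q=P[m]; rc=cv2.minAreaRect(q[:,:2].astype(np.float32)*1000);print(len(q),rc,q.mean(0),q[:,2].max())
    # strap
    m=(np.hypot(P[...,0]-p[0],P[...,1]-p[1])<.12)&(P[...,2]>.038)&(P[...,2]<.051)
    q=P[m]; rc=cv2.minAreaRect(q[:,:2].astype(np.float32)*1000);print('strap',len(q),rc,np.median(q[:,2]))
E
```

```text
knob [ 0.54154209 -0.27060287  0.06703759]
(162, array([ 546.11175537, -276.09078979]), ((65.76907348632812, 15.090269088745117), 50.908756256103516), np.float64(51.609446731884404), array([0.05955947, 0.07034105, 0.07414389]))
(143, array([ 546.02923584, -276.19238281]), ((65.5073013305664, 15.090269088745117), 50.908756256103516), np.float64(51.25380790101433), array([0.06685663, 0.07064443, 0.07416079]))
stud [ 0.57169883 -0.01023114  0.07856475]
112 ((573.1093139648438, -10.140661239624023), (31.722885131835938, 27.16774559020996), 66.9447021484375) [ 0.57252602 -0.01022629  0.07726166] 0.0858263799948229
strap 1028 ((593.3170776367188, -11.034900665283203), (59.918556213378906, 190.0221710205078), 87.76700592041016) 0.0448406540278361
knob [ 0.53757979 -0.29050384  0.07261687]
(249, array([ 544.56292725, -277.64349365]), ((66.20699310302734, 13.851959228515625), 51.76459503173828), np.float64(51.67885208890396), array([0.05977389, 0.07162321, 0.07403791]))
(225, array([ 544.62084961, -277.54473877]), ((65.97508239746094, 13.825182914733887), 51.8393669128418), np.float64(51.79857058504501), array([0.0681076 , 0.07181575, 0.07406479]))
stud [ 0.56907175 -0.02382766  0.07652197]
137 ((571.296142578125, -10.390625), (33.546791076660156, 28.82483673095703), 69.83663177490234) [ 0.5702379  -0.01447374  0.07434662] 0.08548486120712528
strap 1044 ((571.6488037109375, -11.29180908203125), (64.55052185058594, 150.06309509277344), 87.54533386230469) 0.045178359503310006
```

Request:
servo_tool([
  [0,1,0],
  [0,1,0],
  [0,1,0],
  [0,1,0],
  [0,1,0],
], spin=[0.66,0.66,0.66,0.66,0.66], jaw=[1,1,1,1,1])

```text
time: 0.52
eef_pos: [0.3954, 0.5201, 0.2307]
eef_rot: [2.814, 1.395, -0.001]
contact_force: [0.3, -0.0, 0.6]
opening: 0.0853
```

Request:
servo_tool([
  [0,1,0],
  [0,1,0],
  [0,1,0],
  [0,1,0],
  [0,1,0],
], spin=[0.66,0.66,0.66,0.66,0.66], jaw=[1,1,1,1,1])

```text
time: 0.93
eef_pos: [0.5057, 0.4188, 0.2307]
eef_rot: [2.956, 1.062, -0.001]
contact_force: [-0.3, -0.1, 0.3]
opening: 0.0852
```

Request:
servo_tool([
  [0,1,0],
  [0,1,0],
  [0,1,0],
  [0,1,0],
  [0,1,0],
], spin=[0.66,0.66,0.66,0.66,0.66], jaw=[1,1,1,1,1])

```text
time: 1.35
eef_pos: [0.59, 0.2952, 0.2307]
eef_rot: [3.059, 0.716, -0.001]
contact_force: [0.1, -0.4, -0.6]
opening: 0.0853
```

Request:
servo_tool([
  [0,1,0],
  [0,1,0],
  [0,1,0],
  [0,1,0],
  [0,1,0],
], spin=[0.66,0.66,0.66,0.66,0.66], jaw=[1,1,1,1,1])

```text
time: 1.77
eef_pos: [0.6437, 0.1556, 0.2307]
eef_rot: [3.121, 0.359, -0.001]
contact_force: [-0.4, 0.8, 0.5]
opening: 0.0852
```

Request:
servo_tool([
  [0,1,0],
  [0,1,0],
  [0,1,0],
  [0,1,0],
  [0,1,0],
], spin=[0.66,0.66,0.66,0.66,0.66], jaw=[1,1,1,1,1])

```text
time: 2.18
eef_pos: [0.6641, 0.0074, 0.2307]
eef_rot: [3.142, -0.002, -0.001]
contact_force: [-0.3, -0.2, 0.3]
opening: 0.0857
```

Request:
servo_tool([
  [0,1,0],
  [0,1,0],
  [0,1,0],
  [0,1,0],
  [0,1,0],
], spin=[0.9,0.9,0.9,0.9,0.9], jaw=[1,1,1,1,1])

```text
time: 2.6
eef_pos: [0.6453, -0.1408, 0.2306]
eef_rot: [3.102, -0.494, -0.001]
contact_force: [0.1, -0.6, -0.0]
opening: 0.0855
```

```bash
cat >> h.py <<'E'
def plan(x,y,z,yaw,n,o=None):
    """n equal world-straight rows to TCP x,y,z with tool x at yaw deg; rows in tool units"""
    o=manip.get_obs(); r=o['eef_rot']; a=2*np.degrees(np.arctan2(r[1],r[0])); d=(yaw-a+180)%360-180
    D=(np.array([x,y,z])-o['eef_pos'])/n/.03
    print('yaw now',a.round(2),'pos',o['eef_pos'].round(4),'spin',round(-d/n/4,3))
    for i in range(n):
        t=np.radians(a+d*i/n); c,s=np.cos(t),np.sin(t)
        print(np.round([D[0]*c+D[1]*s, D[0]*s-D[1]*c, -D[2]],3).tolist())
E
python3 -c "
from h import *
plan(.5455,-.277,.13,-38.5,6)"
```

```text
yaw now -18.11 pos [ 0.6453 -0.1408  0.2306] spin 0.85
[-0.292, 0.891, 0.559]
[-0.238, 0.907, 0.559]
[-0.184, 0.92, 0.559]
[-0.129, 0.929, 0.559]
[-0.074, 0.935, 0.559]
[-0.018, 0.938, 0.559]
```

Request:
servo_tool([
  [-0.29,0.89,0.56],
  [-0.24,0.91,0.56],
  [-0.18,0.92,0.56],
  [-0.13,0.93,0.56],
  [-0.07,0.935,0.56],
], spin=[0.85,0.85,0.85,0.85,0.85], jaw=[1,1,1,1,1])

```text
time: 3.02
eef_pos: [0.5619, -0.2542, 0.1462]
eef_rot: [-2.995, 0.947, 0.001]
contact_force: [0.9, 0.6, -1.1]
opening: 0.0853
```

Request:
servo_tool([
  [-0.02,0.94,0.56],
  [0,0,0],
], spin=[0.85,0], jaw=[1,1])

```text
time: 3.18
eef_pos: [0.5392, -0.2818, 0.127]
eef_rot: [2.958, -1.047, -0.011]
contact_force: [-1.0, -0.5, 0.6]
opening: 0.0855
```

```bash
python3 -c "
from h import *
s=snap('side'); cv2.imwrite('pics/s1.png',cv2.resize(s['color'][200:360,220:440,::-1],None,fx=3,fy=3))
P=pts(s);print(wing(P,(.5455,-.277),.060,.08))
plan(.5453,-.277,.048,-38.3,4)"
```

```text
(237, array([ 544.43554688, -277.76669312]), ((66.274169921875, 13.903434753417969), 51.91782760620117), np.float64(51.80939762381204), array([0.06376258, 0.07165333, 0.07378708]))
yaw now -38.73 pos [ 0.5422 -0.2793  0.1284] spin -0.027
[0.008, -0.031, 0.67]
[0.008, -0.031, 0.67]
[0.008, -0.031, 0.67]
[0.008, -0.031, 0.67]
```

View pics/s1.png

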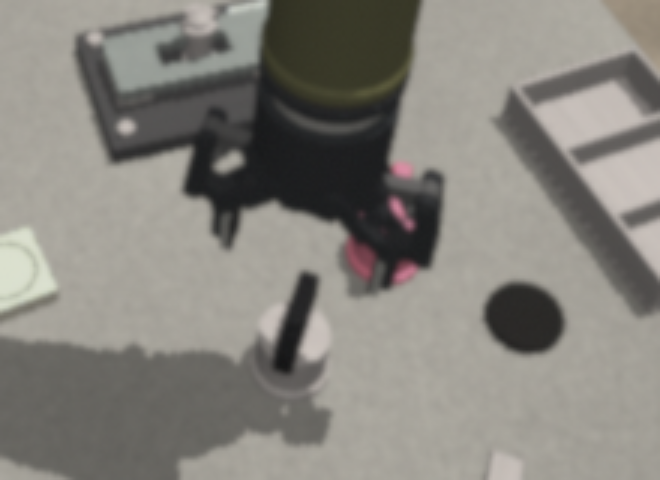

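The view shows the open jaws above and beyond the knob (wing at about (295,325) in the crop), straddling the wing. The pink one is clear.

Request:
servo_tool([
  [0.02,-0.03,0.7],
  [0.02,-0.03,0.7],
  [0.02,-0.03,0.7],
  [0,-0.01,0.5],
  [0,0,0],
], spin=[-0.1,0,0,0,0], jaw=[1,1,1,1,1])

```text
time: 3.65
eef_pos: [0.5484, -0.2723, 0.0491]
eef_rot: [-2.971, 1.017, 0.009]
contact_force: [-0.1, 1.2, 0.1]
opening: 0.0856
```

Request:
servo_tool([
  [0,0,0],
  [0,0,0],
], spin=[0,0], jaw=[1,1])

```text
time: 3.82
eef_pos: [0.5508, -0.2749, 0.0537]
eef_rot: [-2.971, 1.02, -0.003]
contact_force: [-0.9, -0.3, 0.0]
opening: 0.0853
```

```bash
python3 -c "
from h import *
plan(.545,-.2772,.048,-38.3,1)"
```

```text
yaw now 322.12 pos [ 0.5508 -0.2749  0.0537] spin 0.105
[-0.106, 0.181, 0.188]
```

Request:
servo_tool([
  [-0.1,0.18,0.19],
  [0,0,0],
  [0,0,0],
], spin=[0.1,0,0], jaw=[1,1,1])

```text
time: 4.07
eef_pos: [0.5437, -0.2778, 0.0472]
eef_rot: [-2.967, 1.033, -0.001]
contact_force: [-0.7, -0.5, -0.6]
opening: 0.0856
```

Request:
servo_tool([
  [0.03,-0.02,-0.06],
  [0,0,0],
  [0,0,0],
  [0,0,0],
  [0,0,0],
], spin=[0,0,0,0,0], jaw=[1,-1,-1,-1,-1])

```text
time: 4.48
eef_pos: [0.5452, -0.2773, 0.0487]
eef_rot: [-2.967, 1.031, -0.0]
contact_force: [0.1, 0.0, 0.2]
opening: 0.039
```

Request:
servo_tool([
  [0,0,0],
  [0,0,0],
  [0,0,0],
  [0,0,0],
  [0,0,0],
], spin=[0,0,0,0,0], jaw=[-1,-1,-1,-1,-1])

```text
time: 4.9
eef_pos: [0.5451, -0.2774, 0.0487]
eef_rot: [-2.967, 1.031, -0.0]
contact_force: [0.5, 0.4, 0.4]
opening: 0.0125
```

Request:
servo_tool([
  [0,0,-0.5],
  [0,0,-0.8],
  [0,0,-1],
  [0,0,-1],
  [0,0,-0.8],
], spin=[0,0,0,0,0], jaw=[-1,-1,-1,-1,-1])

```text
time: 5.32
eef_pos: [0.545, -0.2776, 0.173]
eef_rot: [2.967, -1.032, 0.001]
contact_force: [1.1, 0.6, -2.6]
opening: 0.0131
```

Request:
servo_tool([
  [0,0,0],
  [0,0,0],
], spin=[0,0], jaw=[-1,-1])

```text
time: 5.48
eef_pos: [0.5455, -0.2777, 0.1722]
eef_rot: [-2.967, 1.031, -0.003]
contact_force: [-0.2, -0.7, -3.9]
opening: 0.013
```

```bash
python3 -c "
from h import *
s=snap('side')
P=pts(s);c=manip.get_obs()['eef_pos'];print(manip.get_obs()['contact_force'],manip.get_obs()['opening'])
cv2.imwrite('pics/s2.png',cv2.resize(s['color'][150:350,180:440,::-1],None,fx=3,fy=3))
plan(.572,-.0105,.17,-2.3,10)"
```

```text
[ 0.53419983 -0.04899501 -2.63698494] 0.012406514149761037
yaw now 321.67 pos [ 0.5446 -0.277   0.1705] spin -0.901
[-0.479, -0.753, 0.002]
[-0.431, -0.782, 0.002]
[-0.381, -0.808, 0.002]
[-0.329, -0.83, 0.002]
[-0.277, -0.849, 0.002]
[-0.223, -0.865, 0.002]
[-0.168, -0.877, 0.002]
[-0.112, -0.886, 0.002]
[-0.056, -0.891, 0.002]
[-0.0, -0.893, 0.002]
```

View pics/s2.png

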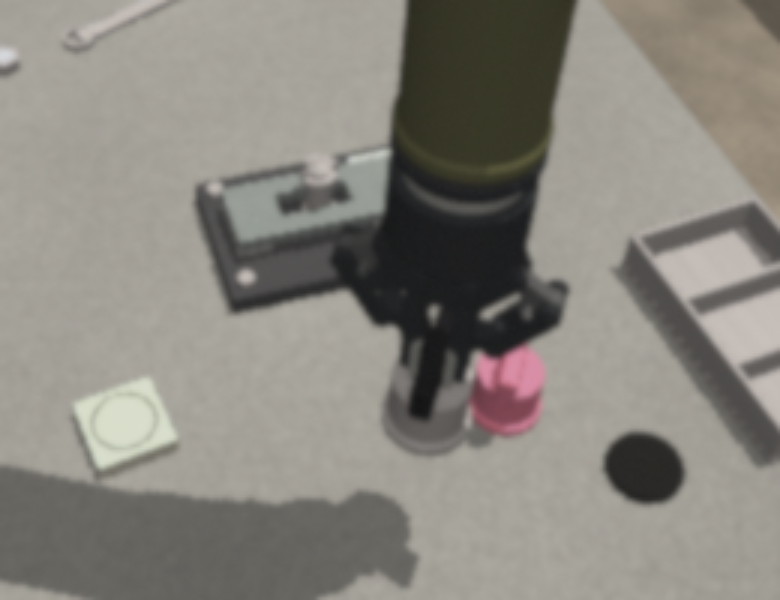

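The knob hangs upright in the fingers (crop (428,400)), clear of the pink one. Moving it over the stud.

Request:
servo_tool([
  [-0.48,-0.75,0],
  [-0.43,-0.78,0],
  [-0.38,-0.81,0],
  [-0.33,-0.83,0],
  [-0.28,-0.85,0],
], spin=[-0.9,-0.9,-0.9,-0.9,-0.9], jaw=[-1,-1,-1,-1,-1])

```text
time: 5.95
eef_pos: [0.5571, -0.1425, 0.1688]
eef_rot: [3.093, -0.55, -0.007]
contact_force: [0.5, 0.5, -2.1]
opening: 0.0128
```

Request:
servo_tool([
  [-0.22,-0.86,0],
  [-0.17,-0.88,0],
  [-0.11,-0.89,0],
  [-0.05,-0.7,0],
  [0,-0.5,0],
], spin=[-0.9,-0.9,-0.9,-0.9,-0.9], jaw=[-1,-1,-1,-1,-1])

```text
time: 6.37
eef_pos: [0.5694, -0.025, 0.1692]
eef_rot: [-3.14, 0.053, 0.006]
contact_force: [0.3, 0.1, -2.5]
opening: 0.0129
```

Request:
servo_tool([
  [0,-0.4,0],
  [0,-0.1,0],
  [0,0,0],
  [0,0,0],
  [0,0,0],
], spin=[0,0,0,0,0], jaw=[-1,-1,-1,-1,-1])

```text
time: 6.78
eef_pos: [0.571, -0.0153, 0.1715]
eef_rot: [3.14, -0.069, -0.0]
contact_force: [-0.7, -0.6, -2.5]
opening: 0.0129
```

```bash
python3 -c "
from h import *
s=snap('side');np.savez('c.npz',**s)
cv2.imwrite('pics/s3.png',cv2.resize(s['color'][110:270,200:400,::-1],None,fx=4,fy=3.75))
plan(.572,-.0105,.17,-2.3,1);o=manip.get_obs();print(o['contact_force'],o['torque'])
P=pts(s);c=o['eef_pos']
for lo,hi in((.125,.131),(.131,.137),(.137,.143),(.143,.149),(.149,.155),(.155,.16),(.16,.165),(.165,.17)):
  m=(np.hypot(P[...,0]-c[0],P[...,1]-c[1])<.05)&(P[...,2]>lo-.008)&(P[...,2]<hi-.008)
  q=P[m]
  if len(q)>5: print(lo,len(q),q.mean(0).round(4),q.min(0).round(4),q.max(0).round(4))
"
```

```text
yaw now -2.5 pos [ 0.5711 -0.0152  0.1716] spin -0.051
[0.023, -0.158, 0.052]
[ 0.90078278 -0.32959501 -3.32322058] [-0.02082721  0.00722471  0.00134248]
0.131 47 [ 0.5624 -0.0341  0.1261] [ 0.543  -0.0432  0.1235] [ 0.5947 -0.0069  0.1288]
0.137 87 [ 0.5657 -0.0304  0.1315] [ 0.5439 -0.0446  0.129 ] [0.598  0.0021 0.1348]
0.143 41 [ 0.5634 -0.0335  0.138 ] [ 0.5464 -0.0403  0.135 ] [ 0.5865 -0.0152  0.141 ]
0.149 40 [ 0.5645 -0.0333  0.1442] [ 0.5465 -0.0407  0.1411] [ 0.5926 -0.0149  0.147 ]
0.155 37 [ 0.5654 -0.0336  0.1493] [ 0.546  -0.0405  0.1471] [ 0.5916 -0.0165  0.1518]
0.16 37 [ 0.5632 -0.032   0.1545] [ 0.5463 -0.0401  0.152 ] [ 0.5918 -0.0142  0.157 ]
0.165 34 [ 0.5635 -0.0329  0.1597] [ 0.5464 -0.0414  0.1571] [ 0.5912 -0.0144  0.162 ]
```

View pics/s3.png

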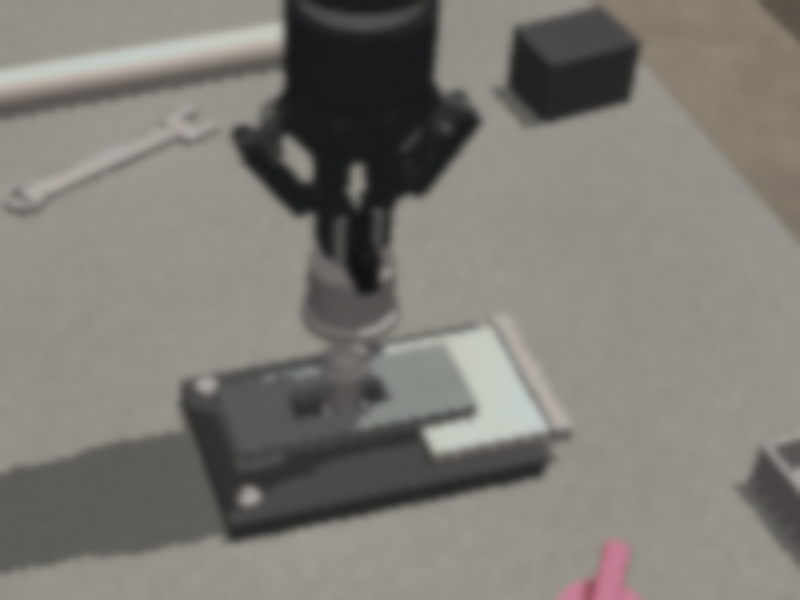

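The knob hangs over the stud (crop (350,300); stud below at (347,370)). I'll fit both circles from this same camera, so its bias cancels.

```bash
python3 -c "
from h import *
from scipy.optimize import least_squares
def fit(q,r):
  f=lambda c:np.hypot(q[:,0]-c[0],q[:,1]-c[1])-r
  s=least_squares(f,q[:,:2].mean(0)+[.005,.02],loss='soft_l1',f_scale=.001);return s.x.round(4),np.std(f(s.x)).round(4)
c=manip.get_obs()['eef_pos'];P=pts(dict(np.load('c.npz')))
R=np.hypot(P[...,0]-c[0],P[...,1]-c[1])<.04
for lo,hi in((.132,.162),(.134,.148),(.148,.162)):
  print('hub',fit(P[R&(P[...,2]>lo)&(P[...,2]<hi)],.0245))
for n in 'ab':
  Q=pts(dict(np.load(n+'.npz')));R=np.hypot(Q[...,0]-.572,Q[...,1]+.0105)<.025
  q=Q[R&(Q[...,2]>.05)&(Q[...,2]<.1)]
  print(n,np.round(np.percentile(q[:,2],[50,80,95]),4)); t=q[q[:,2]>.0795];print('tip',len(t),t.mean(0),t.min(0),t.max(0))
  q=q[(q[:,2]<.074)]
  for r in(.0165,.0145): print(r,len(q),fit(q,r))
"
```

```text
hub (array([ 0.571 , -0.0149]), np.float64(0.0011))
hub (array([ 0.571 , -0.0149]), np.float64(0.0009))
hub (array([ 0.5711, -0.0148]), np.float64(0.0011))
a [0.0773 0.0812 0.0835]
tip 33 [ 0.57328303 -0.01089202  0.08225313] [ 0.56342476 -0.02057124  0.0797565 ] [ 0.58199289 -0.00245842  0.08582638]
0.0165 20 (array([ 0.5787, -0.0132]), np.float64(0.0033))
0.0145 20 (array([ 0.5765, -0.011 ]), np.float64(0.0021))
b [0.0761 0.0802 0.083 ]
tip 35 [ 0.57188876 -0.01327839  0.08185377] [ 0.56197146 -0.02563987  0.0795446 ] [0.58325456 0.0019769  0.08548486]
0.0165 54 (array([ 0.5721, -0.0039]), np.float64(0.0022))
0.0145 54 (array([ 0.5687, -0.0321]), np.float64(0.0052))
```

Request:
servo_tool([
  [0.03,-0.14,0.3],
  [0,0,0.4],
  [0,0,0.3],
  [0,0,0],
  [0,0,0],
], spin=[-0.05,0,0,0,0], jaw=[-1,-1,-1,-1,-1])

```text
time: 7.25
eef_pos: [0.5714, -0.0094, 0.1402]
eef_rot: [3.141, -0.059, -0.004]
contact_force: [0.2, 0.5, -2.2]
opening: 0.013
```

Request:
servo_tool([
  [0,0,0],
  [0,0,0],
], spin=[0,0], jaw=[-1,-1])

```text
time: 7.42
eef_pos: [0.5727, -0.0093, 0.1421]
eef_rot: [-3.141, 0.059, -0.001]
contact_force: [0.4, 0.3, -2.9]
opening: 0.0129
```

```bash
python3 -c "
from h import *
plan(.5722,-.0110,.112,-2.3,1);o=manip.get_obs();print(o['contact_force'],o['torque'])"
```

```text
yaw now 357.85 pos [ 0.5727 -0.0093  0.1421] spin 0.038
[-0.014, 0.056, 1.002]
[ 0.43808672  0.34410179 -2.93594215] [-0.00616716 -0.02690496 -0.02775503]
```

Request:
servo_tool([
  [-0.02,0.06,0.3],
  [0,0,0.2],
  [0,0,0.1],
  [0,0,0.1],
  [0,0,0.1],
], spin=[0,0,0,0,0], jaw=[-1,-1,-1,-1,-1])

```text
time: 7.83
eef_pos: [0.5715, -0.011, 0.1171]
eef_rot: [-3.141, 0.059, 0.0]
contact_force: [0.1, 0.3, -3.0]
opening: 0.0125
```

Request:
servo_tool([
  [0,0,0.1],
  [0,0,0.1],
  [0,0,0.05],
  [0,0,0],
], spin=[0,0,0,0], jaw=[-1,-1,-1,-1])

```text
time: 8.17
eef_pos: [0.5714, -0.0109, 0.1097]
eef_rot: [3.141, -0.058, -0.001]
contact_force: [-0.4, -0.3, -2.2]
opening: 0.0129
```

Request:
servo_tool([
  [0,0,0.08],
  [0,0,0.08],
  [0,0,0.06],
  [0,0,0.05],
  [0,0,0],
], spin=[0,0,0,0,0], jaw=[-1,-1,-1,-1,-1])

```text
time: 8.58
eef_pos: [0.5714, -0.011, 0.1016]
eef_rot: [3.141, -0.059, -0.001]
contact_force: [0.2, 0.1, -2.5]
opening: 0.0127
```

Request:
servo_tool([
  [0,0,0.04],
  [0,0,0],
  [0,0,0],
], spin=[0,0,0], jaw=[-1,-1,-1])

```text
time: 8.83
eef_pos: [0.5716, -0.011, 0.1009]
eef_rot: [-3.141, 0.059, -0.0]
contact_force: [-0.9, 0.3, -2.4]
opening: 0.0129
```

Request:
servo_tool([
  [0,0,0.04],
  [0,0,0],
  [0,0,0],
], spin=[0,0,0], jaw=[-1,-1,-1])

```text
time: 9.08
eef_pos: [0.5716, -0.011, 0.0996]
eef_rot: [-3.141, 0.059, 0.0]
contact_force: [-0.1, -0.3, -1.9]
opening: 0.0127
```

Request:
servo_tool([
  [0,0,0.04],
  [0,0,0],
  [0,0,0],
], spin=[0,0,0], jaw=[-1,-1,-1])

```text
time: 9.33
eef_pos: [0.5719, -0.011, 0.099]
eef_rot: [-3.141, 0.059, -0.001]
contact_force: [-1.8, -0.7, 2.6]
opening: 0.0124
```

Request:
servo_tool([
  [0,0,0],
  [0,0,0],
  [0,0,0],
  [0,0,0],
  [0,0,0],
], spin=[0,0,0,0,0], jaw=[-1,-1,-1,-1,-1])

```text
time: 9.75
eef_pos: [0.5719, -0.011, 0.0989]
eef_rot: [-3.141, 0.059, -0.001]
contact_force: [-2.1, 0.5, 4.8]
opening: 0.0128
```

Request:
servo_tool([
  [0,0,-0.006],
  [0,0,-0.006],
  [0,0,-0.006],
  [0,0,0],
  [0,0,0],
], spin=[-1,-1,-1,0,0], jaw=[-1,-1,-1,-1,-1])

```text
time: 10.17
eef_pos: [0.5723, -0.011, 0.0995]
eef_rot: [-3.13, -0.267, -0.003]
contact_force: [-1.1, -0.2, 4.4]
opening: 0.013
```

Request:
servo_tool([
  [0,0,-0.006],
  [0,0,-0.006],
  [0,0,-0.006],
  [0,0,0],
  [0,0,0],
], spin=[-1,-1,-1,0,0], jaw=[-1,-1,-1,-1,-1])

```text
time: 10.58
eef_pos: [0.5723, -0.0111, 0.0999]
eef_rot: [3.085, 0.591, 0.002]
contact_force: [-0.2, 0.2, 6.1]
opening: 0.013
```

Request:
servo_tool([
  [0,0,-0.006],
  [0,0,-0.006],
  [0,0,0],
  [0,0,0],
], spin=[-1,-1,0,0], jaw=[-1,-1,-1,-1])

```text
time: 10.92
eef_pos: [0.5723, -0.011, 0.1003]
eef_rot: [3.036, 0.804, 0.002]
contact_force: [-1.1, -0.0, 4.2]
opening: 0.013
```

Still riding up with a steady force; continuing in 8° steps.

Request:
servo_tool([
  [0,0,-0.006],
  [0,0,-0.006],
  [0,0,0],
  [0,0,0],
], spin=[-1,-1,0,0], jaw=[-1,-1,-1,-1])

```text
time: 11.25
eef_pos: [0.5723, -0.011, 0.1007]
eef_rot: [2.973, 1.013, 0.002]
contact_force: [-0.4, -0.2, 4.9]
opening: 0.0129
```

Request:
servo_tool([
  [0,0,-0.006],
  [0,0,-0.006],
  [0,0,0],
  [0,0,0],
], spin=[-1,-1,0,0], jaw=[-1,-1,-1,-1])

```text
time: 11.58
eef_pos: [0.5723, -0.0108, 0.1008]
eef_rot: [2.896, 1.218, 0.002]
contact_force: [1.2, -0.4, 2.2]
opening: 0.013
```

Request:
servo_tool([
  [0,0,-0.003],
  [0,0,0],
  [0,0,0],
], spin=[-1,0,0], jaw=[-1,-1,-1])

```text
time: 11.83
eef_pos: [0.5719, -0.011, 0.1007]
eef_rot: [2.851, 1.319, 0.001]
contact_force: [1.2, -0.3, 2.3]
opening: 0.013
```

Request:
servo_tool([
  [0,0,0],
  [0,0,0],
  [0,0,0],
], spin=[-1,0,0], jaw=[-1,-1,-1])

```text
time: 12.08
eef_pos: [0.5714, -0.0113, 0.1003]
eef_rot: [2.803, 1.418, -0.001]
contact_force: [0.4, 0.3, 1.1]
opening: 0.0125
```

Request:
servo_tool([
  [0,0,0],
  [0,0,0],
  [0,0,0],
], spin=[-1,0,0], jaw=[-1,-1,-1])

```text
time: 12.33
eef_pos: [0.571, -0.0116, 0.1001]
eef_rot: [-2.752, -1.514, 0.002]
contact_force: [0.4, -2.0, 0.5]
opening: 0.0129
```

Request:
servo_tool([
  [0,0,0],
  [0,0,0],
  [0,0,0],
], spin=[-1,0,0], jaw=[-1,-1,-1])

```text
time: 12.58
eef_pos: [0.5707, -0.0105, 0.0996]
eef_rot: [-2.696, -1.61, 0.003]
contact_force: [0.1, -0.1, -2.4]
opening: 0.0128
```

Contact is gone, so the lugs are off the end of the thread, about 1.1 rad from the start. Lowering onto the strap.

Request:
servo_tool([
  [0,0.03,0.05],
  [0,0,0.05],
  [0,0,0],
  [0,0,0],
], spin=[0,0,0,0], jaw=[-1,-1,-1,-1])

```text
time: 12.92
eef_pos: [0.5722, -0.0113, 0.0974]
eef_rot: [-2.695, -1.614, 0.001]
contact_force: [-0.1, -0.1, -3.2]
opening: 0.013
```

Request:
servo_tool([
  [0,0,0.05],
  [0,0,0.05],
  [0,0,0],
  [0,0,0],
], spin=[0,0,0,0], jaw=[-1,-1,-1,-1])

```text
time: 13.25
eef_pos: [0.5723, -0.0114, 0.0945]
eef_rot: [-2.695, -1.615, 0.0]
contact_force: [-0.1, -0.1, -2.8]
opening: 0.0127
```

Request:
servo_tool([
  [0,0,0.03],
  [0,0,0],
  [0,0,0.02],
  [0,0,0],
  [0,0,0],
], spin=[0,0,0,0,0], jaw=[-1,-1,-1,-1,-1])

```text
time: 13.67
eef_pos: [0.5726, -0.0114, 0.0936]
eef_rot: [2.695, 1.615, 0.001]
contact_force: [-1.2, -0.5, 0.5]
opening: 0.0123
```

The knob has dropped onto the strap (underside at about 45 mm). Now turning clockwise.

Request:
servo_tool([
  [0,0,0.01],
  [0,0,0],
  [0,0,0],
  [0,0,0],
  [0,0,0],
], spin=[0,1,1,0,0], jaw=[-1,-1,-1,-1,-1])

```text
time: 14.08
eef_pos: [0.5731, -0.0113, 0.0933]
eef_rot: [2.799, 1.425, 0.002]
contact_force: [0.6, -1.2, 1.8]
opening: 0.0127
```

```bash
cat > t.py <<'E'
from h import *
o=manip.get_obs();r=o['eef_rot'];print((2*np.degrees(np.arctan2(r[1],r[0]))%360).round(2),o['contact_force'].round(2),o['torque'].round(3),o['effort'][-1].round(3),o['eef_pos'].round(4))
E
python3 t.py
```

```text
53.97 [ 0.6  -1.17  1.8 ] [ 0.055 -0.089 -0.038] -0.068 [ 0.5731 -0.0113  0.0933]
```

Request:
servo_tool([
  [0,0,0],
  [0,0,0],
  [0,0,0],
  [0,0,0],
], spin=[1,1,0,0], jaw=[-1,-1,-1,-1])

```text
time: 14.42
eef_pos: [0.5729, -0.0113, 0.0932]
eef_rot: [2.891, 1.228, 0.002]
contact_force: [1.0, -0.2, 1.5]
opening: 0.0129
```

```bash
python3 t.py
```

```text
46.03 [ 1.03 -0.22  1.54] [ 0.121 -0.126 -0.065] -0.048 [ 0.5729 -0.0113  0.0932]
```

Request:
servo_tool([
  [0,0,0.003],
  [0,0,0.003],
  [0,0,0.003],
  [0,0,0],
  [0,0,0],
], spin=[1,1,1,0,0], jaw=[-1,-1,-1,-1,-1])

```text
time: 14.83
eef_pos: [0.5728, -0.0114, 0.0929]
eef_rot: [3.004, 0.92, 0.001]
contact_force: [-0.1, 0.3, 2.3]
opening: 0.0126
```

```bash
python3 t.py
```

```text
34.06 [-0.06  0.31  2.27] [ 0.111 -0.139 -0.096] -0.037 [ 0.5728 -0.0114  0.0929]
```

Request:
servo_tool([
  [0,0,0.006],
  [0,0,0.006],
  [0,0,0.006],
  [0,0,0],
  [0,0,0],
], spin=[1,1,1,0,0], jaw=[-1,-1,-1,-1,-1])

```text
time: 15.25
eef_pos: [0.5727, -0.0113, 0.0923]
eef_rot: [-3.083, -0.602, -0.001]
contact_force: [0.5, 0.7, 1.7]
opening: 0.013
```

```bash
python3 t.py
```

```text
22.08 [0.54 0.73 1.72] [ 0.034 -0.097 -0.077] -0.023 [ 0.5727 -0.0113  0.0923]
```

Request:
servo_tool([
  [0,0,0.006],
  [0,0,0.006],
  [0,0,0.006],
  [0,0,0],
  [0,0,0],
], spin=[1,1,1,0,0], jaw=[-1,-1,-1,-1,-1])

```text
time: 15.67
eef_pos: [0.5727, -0.0114, 0.0919]
eef_rot: [-3.129, -0.276, -0.001]
contact_force: [0.0, -0.1, 2.7]
opening: 0.0129
```

```bash
python3 t.py
```

```text
10.07 [ 0.02 -0.13  2.71] [ 0.083 -0.083 -0.037] -0.014 [ 0.5727 -0.0114  0.0919]
```

Request:
servo_tool([
  [0,0,0.005],
  [0,0,0.005],
  [0,0,0.005],
  [0,0,0],
  [0,0,0],
], spin=[1,1,1,0,0], jaw=[-1,-1,-1,-1,-1])

```text
time: 16.08
eef_pos: [0.5727, -0.0114, 0.0913]
eef_rot: [-3.141, 0.053, -0.001]
contact_force: [0.6, 0.1, 4.8]
opening: 0.0124
```

```bash
python3 t.py
```

```text
358.07 [0.56 0.06 4.79] [ 0.059 -0.058 -0.078] 0.008 [ 0.5727 -0.0114  0.0913]
```

Request:
servo_tool([
  [0,0,0],
  [0,0,0],
  [0,0,0],
  [0,0,0],
], spin=[1,1,0,0], jaw=[-1,-1,-1,-1])

```text
time: 16.42
eef_pos: [0.5727, -0.0114, 0.0913]
eef_rot: [-3.13, 0.272, -0.001]
contact_force: [0.7, 1.0, 2.7]
opening: 0.0127
```

```bash
python3 t.py
```

```text
350.07 [0.66 1.03 2.73] [ 0.036 -0.075 -0.1  ] 0.007 [ 0.5727 -0.0114  0.0913]
```

Request:
servo_tool([
  [0,0,0],
  [0,0,0],
  [0,0,0],
  [0,0,0],
], spin=[1,1,0,0], jaw=[-1,-1,-1,-1])

```text
time: 16.75
eef_pos: [0.5725, -0.0114, 0.0912]
eef_rot: [-3.103, 0.489, -0.0]
contact_force: [1.4, -0.2, 5.1]
opening: 0.0129
```

```bash
python3 t.py
```

```text
342.07 [ 1.37 -0.25  5.09] [ 0.018 -0.116 -0.097] 0.006 [ 0.5725 -0.0114  0.0912]
```

Request:
servo_tool([
  [0,0,0],
  [0,0,0],
  [0,0,0],
], spin=[1,0,0], jaw=[-1,-1,-1])

```text
time: 17.0
eef_pos: [0.5725, -0.0114, 0.0912]
eef_rot: [-3.084, 0.598, -0.0]
contact_force: [-0.5, -0.2, 4.9]
opening: 0.013
```

```bash
python3 t.py
```

```text
338.05 [-0.49 -0.22  4.94] [ 0.004 -0.015 -0.075] 0.021 [ 0.5725 -0.0114  0.0912]
```

Request:
servo_tool([
  [0,0,0],
  [0,0,0],
  [0,0,0],
], spin=[1,0,0], jaw=[-1,-1,-1])

```text
time: 17.25
eef_pos: [0.5725, -0.0113, 0.0912]
eef_rot: [-3.061, 0.706, -0.0]
contact_force: [-0.5, 0.6, 5.2]
opening: 0.0131
```

```bash
python3 t.py
```

```text
334.02 [-0.46  0.64  5.16] [ 0.081 -0.005 -0.14 ] 0.086 [ 0.5725 -0.0113  0.0912]
```

Request:
servo_tool([
  [0,0,0],
  [0,0,0],
  [0,0,0],
], spin=[0.6,0,0], jaw=[-1,-1,-1])

```text
time: 17.5
eef_pos: [0.5724, -0.0113, 0.0912]
eef_rot: [-3.046, 0.77, 0.0]
contact_force: [-0.4, 0.6, 4.9]
opening: 0.0127
```

```bash
python3 t.py
```

```text
331.63 [-0.37  0.64  4.92] [-0.012  0.021 -0.078] 0.057 [ 0.5724 -0.0113  0.0912]
```

Request:
servo_tool([
  [0,0,0],
  [0,0,0],
  [0,0,0],
], spin=[0.7,0,0], jaw=[-1,-1,-1])

```text
time: 17.75
eef_pos: [0.5723, -0.0112, 0.0911]
eef_rot: [-3.026, 0.844, 0.0]
contact_force: [-0.7, 1.0, 6.1]
opening: 0.0127
```

```bash
python3 t.py
```

```text
328.84 [-0.67  1.05  6.09] [ 0.078  0.091 -0.061] 0.029 [ 0.5723 -0.0112  0.0911]
```

Request:
servo_tool([
  [0,0,0],
  [0,0,0],
  [0,0,0],
], spin=[1,0,0], jaw=[-1,-1,-1])

```text
time: 18.0
eef_pos: [0.5722, -0.0111, 0.0911]
eef_rot: [-2.995, 0.949, 0.001]
contact_force: [-0.8, 0.4, 5.5]
opening: 0.0127
```

```bash
python3 t.py
```

```text
324.84 [-0.79  0.37  5.49] [ 0.136  0.087 -0.102] 0.037 [ 0.5722 -0.0111  0.0911]
```

Request:
servo_tool([
  [0,0,-0.015],
  [0,0,0],
  [0,0,0],
], spin=[1,0,0], jaw=[-1,-1,-1])

```text
time: 18.25
eef_pos: [0.572, -0.0111, 0.0911]
eef_rot: [2.96, -1.052, -0.001]
contact_force: [-0.9, 1.4, 2.5]
opening: 0.0128
```

```bash
python3 t.py
```

```text
320.86 [-0.9   1.43  2.46] [ 0.165 -0.079 -0.033] -0.082 [ 0.572  -0.0111  0.0911]
```

Request:
servo_tool([
  [0,0,-0.01],
  [0,0,0],
  [0,0,0],
], spin=[1,0,0], jaw=[-1,-1,-1])

```text
time: 18.5
eef_pos: [0.5719, -0.0111, 0.0911]
eef_rot: [2.921, -1.155, -0.002]
contact_force: [0.4, 1.6, -1.5]
opening: 0.0127
```

```bash
python3 t.py
```

```text
316.87 [ 0.39  1.58 -1.45] [ 0.258 -0.278  0.237] -0.245 [ 0.5719 -0.0111  0.0911]
```

Turning has stiffened: the z torque rose to +0.24 N m with the height unchanged as I unloaded the hand. Stopping here and letting go.

Request:
servo_tool([
  [0,0,0],
  [0,0,0],
  [0,0,0],
  [0,0,0],
  [0,0,0],
], spin=[0,0,0,0,0], jaw=[0,0,0,0,0])

```text
time: 18.92
eef_pos: [0.5724, -0.0117, 0.0919]
eef_rot: [2.92, -1.16, 0.0]
contact_force: [0.2, -0.4, 0.5]
opening: 0.043
```

Request:
servo_tool([
  [0,0,0],
  [0,0,-0.3],
  [0,0,-0.7],
  [0,0,-1],
  [0,0,-1],
], spin=[0,0,0,0,0], jaw=[0.5,0.5,0.5,0.5,0.5])

```text
time: 19.33
eef_pos: [0.5718, -0.0116, 0.1829]
eef_rot: [2.919, -1.16, -0.002]
contact_force: [0.6, 0.5, 0.1]
opening: 0.0641
```

Request:
servo_tool([
  [0,0,-1],
  [0,0,-0.5],
  [0,0,0],
  [0,0,0],
], spin=[0,0,0,0], jaw=[0.5,0.5,0.5,0.5])

```text
time: 19.67
eef_pos: [0.573, -0.0115, 0.2282]
eef_rot: [-2.918, 1.16, -0.003]
contact_force: [-0.8, -1.0, -0.2]
opening: 0.0642
```

```bash
python3 -c "
from h import *
s=snap('side');cv2.imwrite('pics/s4.png',cv2.resize(s['color'][110:270,200:400,::-1],None,fx=4,fy=3.75))
P=pts(s);print(wing(P,(.572,-.011),.105,.125,.045))
m=(np.hypot(P[...,0]-.572,P[...,1]+.011)<.1)&(P[...,2]>.03)&(P[...,2]<.05)
B=pts(dict(np.load('b.npz')))
u,v=275,217
m=(np.abs(B[...,2]-.045)<.003)&(np.hypot(B[...,0]-.572,B[...,1]+.011)<.09)
d=(P-B)[...,2][m]; d=d[np.abs(d)<.008]; print('strap dz mm',len(d),np.median(d)*1e3, np.mean(d)*1e3)"; python3 t.py
```

```text
(149, array([570.97064209, -12.47657394]), ((66.56800842285156, 14.481210708618164), 47.59076690673828), np.float64(46.19023563920012), array([0.10772723, 0.11414767, 0.11655039]))
strap dz mm 801 -2.3049574694939956 -1.9727005116042333
316.67 [-0.43  1.   -0.44] [ 0.069 -0.011 -0.016] -0.003 [ 0.5722 -0.0114  0.2268]
```

View pics/s4.png

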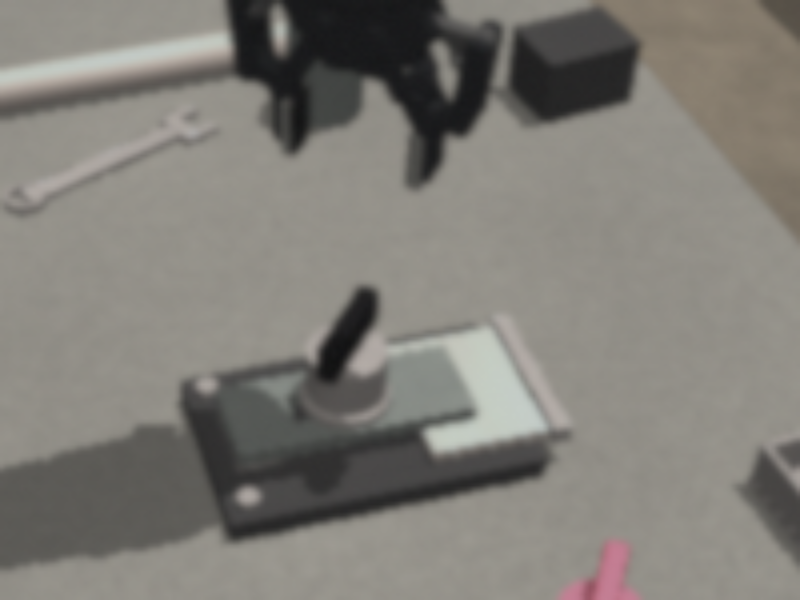

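The knob stands upright on the stud (crop (348,360)), gripper clear. The strap reads 2.3 mm lower than before, and the wing top puts the underside about 2.5 mm below strap_rest. Handing in.

```bash
python3 -c "
from plant import close_job
print(close_job())"
```

```text
the job is handed in; nothing more can be done
None
```

The knob is on the stud, threaded down and holding the strap on the plate. The job was handed in at about 20 s of robot time; no verdict was reported.

- **On top of the thread:** I set the knob on the stud with the wing across the strap. It rested there with about 5–7 N of contact force.
- **The click:** It came after about 1.1 rad anticlockwise. I kept hold of the knob and lowered it about 6 mm onto the strap, so it did not drop freely.
- **Drawing down:** I turned it about 1.83 rad clockwise and stopped when the turning torque jumped to about +0.24 N m. That is slightly above the 0.05–0.2 N m range, and the torque readings were noisy, with a baseline near -0.1 N m. No wrist force I read passed about 7 N.

**Last checks, after letting go:**
- **Strap:** it is about 2.3 mm lower than at the start (median of the depth readings; the mean says 2.0 mm).
- **Knob height:** the wing top puts the underside about 2.5 mm below strap_rest.
- **Knob position:** the wing centre is within 1–2 mm of the stud axis, and the knob looks upright.
- **Robot:** the gripper is clear of everything.
- **Bystanders:** I didn't measure whether any of them moved. Nothing I did touched them, and those in the last close-up look unmoved.

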